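# Prove a serviced trailer coupler latch, then lift the tongue off its ball

### The job

The spring latch of this little hand-trailer coupler has just been serviced and must be proved on the bench stand. Take the tongue by its square tube and tug it upward, leaving the latch alone, until you feel the latch catch firmly under the ball (do not wrench it), and let it settle back on the ball; then squeeze the red finger plate sideways against its spring, all the way to its stop against the fixed thumb plate, lift the tongue straight up off the ball and finish holding it there, latch still squeezed, roughly level and about 8 cm above where it sat. Leave the oil bottle, screwdriver and hex keys where they are.

Things in the scene. Friction and masses are not known exactly. Their poses are not given: they have to be found in the camera images.
- stand: bench test stand, fixed to the bench: grey steel plate 185 x 84 x 10 mm with a ball stud and a rubber-topped saddle 44 mm wide that carries the tongue's tail, 115 mm from the ball on the -x side (top 65 mm, cheeks 80 mm above the bench). Origin on the bench straight below the ball; +x along the plate from saddle to ball, z up
- ball (a point): centre of the 30 mm steel ball of the stand, 65 mm above the bench; its neck below is 14 mm thick
- tongue: loose coupler with tongue stub, 0.35 to 0.68 kg, seated on ball and saddle. Origin: centre of its ball socket; +x from tail to nose, y across, z up. Dark round housing 45 mm across, z = -10 to +21 mm. Balances about 17 mm behind the origin. Unlatched, it must rise 35 mm for the fork to clear the ball
- tube_point (a point): where to take the tongue for the tug: its square aluminium tube, at x = -55 mm, y = 0, z = 14 mm in the tongue's frame. The tube is 25.5 mm wide, z = 0 to 26 mm, bare from x = -48 to -135 mm, free on both sides ahead of the saddle
- squeeze_point (a point): point fixed on the tongue (x = -6, y = +2, z = 50 mm) midway between the outer faces of its two upright plates when fully squeezed: 26 mm over both then, 46 mm when latched. The dark fixed thumb plate's outer face is at y = +15 mm, the red one's at y = -31 mm latched, -11 mm squeezed. Both are 36 mm long in x and free for fingers from z = 29 to 63 mm; a cross slide lies below
- finger_plate (a point): middle of the outer face of the latch's red finger plate (36 mm long, 38 mm high); moves with the latch along the tongue's +y when squeezed
- latch (a joint): travel of the latch along the tongue's +y, m: 0 latched, 0.020 fully squeezed, at its stop. Spring 4 N when latched to 10 N at the stop; springs shut when let go. The ball is free from about 0.017
- fork: the latch's steel fork under the housing: two prongs 8 mm wide, 18 mm apart, round the ball's neck from the +y side, 2 mm clear below the ball when seated: a tug lifts the tongue only 2 to 4 mm before they catch. Frame as the tongue's, shifted along y by the latch's travel
- oil_bottle: white oil bottle with red spout, 40 x 40 x 114 mm, loose; origin under its centre
- screwdriver: screwdriver with orange handle, 201 x 26 x 25 mm, lying loose; origin under its centre
- allen_set: black hex key holder, 84 x 22 x 24 mm, lying loose; origin under its centre

How it is judged:
On the way, in this order (a step that is already met when the one before it is completed fails the run):
1. the tongue is tugged up, latch shut, until the fork bears on the underside of the ball with more than 5 N (contact force between fork and stand above 5 N and value of joint latch below 0.004 m), for 0.3 s.
2. with the tongue down on its ball again, the latch is squeezed to its stop (value of joint latch above 0.017 m and z of tongue in the frame of stand below 0.069 m), for 0.2 s.
At the end, for the whole second after the job is handed in: The gripper still holds the tongue with the latch squeezed (travel over 16 mm), its socket 60 to 125 mm above where it sat and within 40 mm sideways of the ball, tilted less than 0.3 rad, touching nothing of the stand and at rest (z of tongue in the frame of stand between 0.125 and 0.19 m and horizontal distance between tongue and ball below 0.04 m and angle between tongue's own z axis and vertical below 0.3 rad and value of joint latch above 0.016 m and contact force between the fingers and tongue above 3 N and contact force between tongue and stand below 0.1 N and linear speed of tongue below 0.03 m/s); the arm keeps its last pose, push and grip.
It fails at once if the latch is wrenched against the ball with more than 70 N (contact force between fork and stand above 70 N).
It fails at once if the oil bottle is moved more than 30 mm (distance of oil_bottle from where it was at the start of the episode above 0.03 m).
It fails at once if the screwdriver is moved more than 30 mm (distance of screwdriver from where it was at the start of the episode above 0.03 m).
It fails at once if the hex keys are moved more than 30 mm (distance of allen_set from where it was at the start of the episode above 0.03 m).
It also fails if it takes over 48 s, if anything falls off the work surface, if the arm or the gripper's body presses on something with over 40 N, if the wrist force passes 120 N, or if a joint passes its speed limit or range.

### The arm

A 6-joint arm with a two-finger parallel gripper is mounted at the origin on a cart in front of the work surface, level with it; the furniture and walls round the work are solid. World frame = base frame: x ahead of the robot, y to its left, z up, the work surface at z = 0. Lengths are in m, angles in rad, forces in N, time in s.
With the tool pointing down it reaches from about 0.375 to 0.9 m from the base axis. Payload 3.1 kg.
Tool frame: the origin (TCP) lies at the very end of the fingers, on their centre line; the grasp point (between the pads) lies 19 mm behind it; x points along the fingers, z is the direction in which the jaws open and shut, and the axes are right-handed (so a half turn about x gives the same grasp; the last joint's range is limited). The gripper opens to 85 mm and grips with 20 to 120 N. Pads are 22 mm wide; open, the fingers measure 114 mm over their backs; the gripper's body (76 mm by 85 mm) begins 54 mm behind the grasp point. The pads swing forward as they close: fully open they stand 13 mm farther back than shut.
Start: joints at [-1.337, 0.527, 1.433, -0, 1.181, -0.178], TCP at [0.251, -0.572, 0.231] pointing down, gripper open.
Joint ranges: [-3.08, 3.08], [-0.75, 2.2], [0.22, 2.44], [-1.43, 4.57], [0, 2.65], [-2.85, 2.85]. Speed limits (rad/s): [2.79, 2.79, 3.14, 3.14, 3.14, 3.14].

### API

Orientations are given as a unit quaternion [x, y, z, w].
In Python, from station import manip, viewer, job gives the robot as it stands.
- The arm moves only by the tool move_arm, never from a script. Its argument "deltas" is one flat list of numbers, 7 for each row, row after row: the finger opening in mm, from 0 to 85.4, then the shift along the tool's x, y, z in mm, then the turn, a rotation vector about the tool's x, y, z in degrees. In form: [jaw, tx, ty, tz, rx, ry, rz, jaw, tx, ty, tz, rx, ry, rz, ...]. A call has 1 to 10 rows; each row shifts and turns the commanded pose from where the row before left it, along the tool's axes as they then stand; what a row does not reach is not made up. A row lasts 1/10 s, in which the tool goes at most 50 mm and 8.59 degrees, less where a joint would pass 70% of its speed; a pose out of reach is approached as far as the arm can. A call is refused whole if a number of a shift passes 50 or a number of a turn 8.59, either way. A call with a gripper value outside its range is refused whole. The fingers move at their own pace and stop on an object; "force" is the grip in N (left out, the last holds). Time passes only in rows, so rows that do not move let the fingers close. It gives the time, the measured TCP pose, the force and the opening at its end, in the units of the state.
- manip.sense(): the state, without advancing time (a new reading comes with each control period).
- viewer.snapshot(name): name is "side" or "top"; returns a dict with "image" (400x640x3 uint8, red, green, blue), "depth" (400x640 float32, m along the optical axis (not along the pixel's ray), 0 where there is no reading), "fovy" (degrees; the focal length in pixels is half the picture's height over the tangent of half this angle, whatever the lens; pixels are square), "cx", "cy" (the principal point, pixels), "k1" (the pictures are not rectified: a ray, as slopes to the right and down, at radius r is drawn at 1 + k1 r^2 times it, then the intrinsics apply), "R" (3x3) and "t" (3): a world point X has camera coordinates R X + t. Camera axes: x right, y down, z forward; pixel columns grow to the right and rows downward; lengths in m; the calibration is good to about 2 mm. A picture is of the moment at which its call begins.
- job.sign_off(): hands the job in, once; it reports no verdict.
The state is a dict: "t": time; "q": joint angles; "qd": joint speeds; "tau": joint torques, N m; "tcp_pos": TCP position; "tool_rot": TCP orientation; "force": force on the tool from outside, world axes, zero at the start; "ft_torque": the same for the moment, N m; "finger_gap": opening from 0.0 (shut) to 1.0 (fully open).
Only numpy, scipy, OpenCV 4.12 (cv2) and the standard library are available. Lean on these libraries where they do the work, as an engineer would, in place of code of your own. Each camera call takes 0.05 s, during which the arm holds its last target.

## Working session

There is one attempt and no reset: what is moved stays moved. The work goes in short steps, Python scripts to look and compute and a tool call to move; the robot and the scene stay as the last step left them, time stands still between calls to the robot, and variables do not carry over. Pictures are saved under pics/ and viewed, and the job is handed in when it is done.

Besides the shell and the picture viewer there is one more tool, called after "Request:" as name(argument=value, ...), one argument or row to a line, values as JSON. move_arm: Moves the arm, as the interface text tells. Its arguments: {"type":"object","properties":{"deltas":{"type":"array"},"force":{"type":"number"}},"required":["deltas"]}

```bash
mkdir -p pics
cat > h.py <<'E'
import numpy as np, cv2
from station import manip, viewer, job
def snap(n,f):
    s=viewer.snapshot(n); np.savez('%s.npz'%f,**{k:np.array(v) for k,v in s.items()})
    cv2.imwrite('pics/%s.png'%f,cv2.cvtColor(s['image'],cv2.COLOR_RGB2BGR)); return s
def load(f): return dict(np.load('%s.npz'%f))
def crop(f,x0,y0,x1,y1,k,o):
    im=cv2.imread('pics/%s.png'%f)[y0:y1,x0:x1]
    cv2.imwrite('pics/%s.png'%o,cv2.resize(im,None,fx=k,fy=k,interpolation=cv2.INTER_CUBIC))
def ray(s,u,v):
    f=200/np.tan(np.radians(s['fovy'])/2); d=np.array([(u-s['cx'])/f,(v-s['cy'])/f]); p=d.copy()
    for _ in range(20): p=d/(1+s['k1']*(p@p))
    return np.array([p[0],p[1],1.])
def pix(s,u,v,z=None):
    """world pt from depth, or on plane z"""
    r=ray(s,u,v); R=s['R'];t=s['t']; o=-R.T@t; w=R.T@r
    if z is None: return o+w*float(s['depth'][int(round(v)),int(round(u))])
    return o+w*(z-o[2])/w[2]
def proj(s,X):
    c=s['R']@np.asarray(X)+s['t']; p=c[:2]/c[2]; p=p*(1+s['k1']*(p@p)); f=200/np.tan(np.radians(s['fovy'])/2)
    return p*f+[float(s['cx']),float(s['cy'])]
E
python3 - <<'E'
from h import *
for n in('side','top'):
    s=snap(n,n+'0'); print(n,s['fovy'],s['cx'],s['cy'],s['k1'],-np.array(s['R']).T@s['t'])
print(manip.sense())
E
```

```text
side 47.38877439990845 324.0389364304537 200.55122432686468 -0.05795464387368648 [-0.23071351  0.29484762  0.44546526]
top 46.56173524598097 323.9772058934186 202.82912453124854 -0.12257099089441492 [0.40836609 0.3477581  0.95517671]
{'t': 0.1, 'q': array([-1.33653947e+00,  5.28385949e-01,  1.43374691e+00,  1.11232436e-05,
        1.18141197e+00, -1.78514917e-01]), 'qd': array([-0.0005533 , -0.00268377, -0.00326822,  0.00101939, -0.00068708,
       -0.00026341]), 'tau': array([ 4.50674634e-05, -4.43302846e+01, -1.78587037e+01, -2.25271424e-04,
        3.88409055e-03, -1.81173561e-06]), 'tcp_pos': array([ 0.25059103, -0.57187446,  0.23043231]), 'tool_rot': array([ 0.38740501,  0.59234873, -0.38645122,  0.59135082]), 'force': array([-0.29290828,  0.48977664,  0.32930468]), 'ft_torque': array([0.02906267, 0.03210074, 0.01794424]), 'finger_gap': 0.9975709765786446}
```

View pics/side0.png

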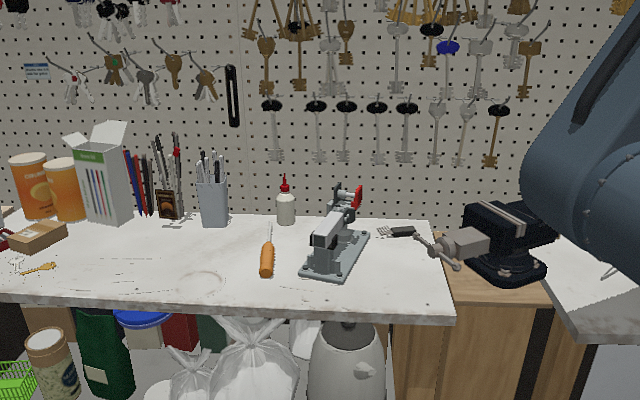

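View pics/top0.png

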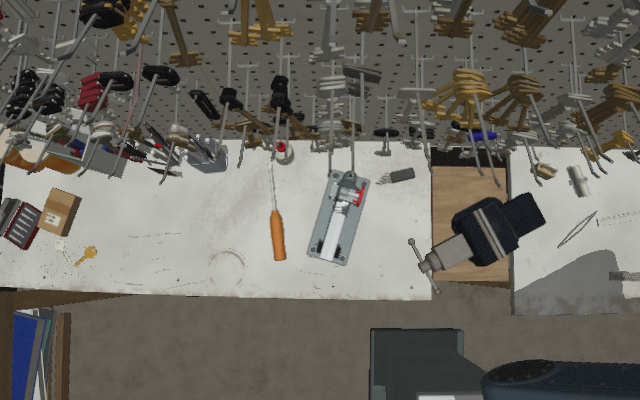

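The stand is at about (340,218) in the top view, with the nose pointing up. The screwdriver is at (278,225), the bottle at (282,150) and the hex keys at (400,175). I'll enlarge both views.

Run:
```python
from h import *
crop('top0',290,155,420,275,6,'top0c'); crop('side0',260,170,420,290,5,'side0c')
s=load('top0')
for u,v in [(358,175),(334,172),(371,181),(347,266),(306,257)]: print(u,v,pix(s,u,v))
```

```text
358 175 [0.59628172 0.28601904 0.00064576]
334 172 [0.59979416 0.33639639 0.01030456]
371 181 [0.5837529  0.25890763 0.00224924]
347 266 [0.4072086  0.30672124 0.0027858 ]
306 257 [0.4239366  0.39062217 0.00157965]
```

View pics/top0c.png

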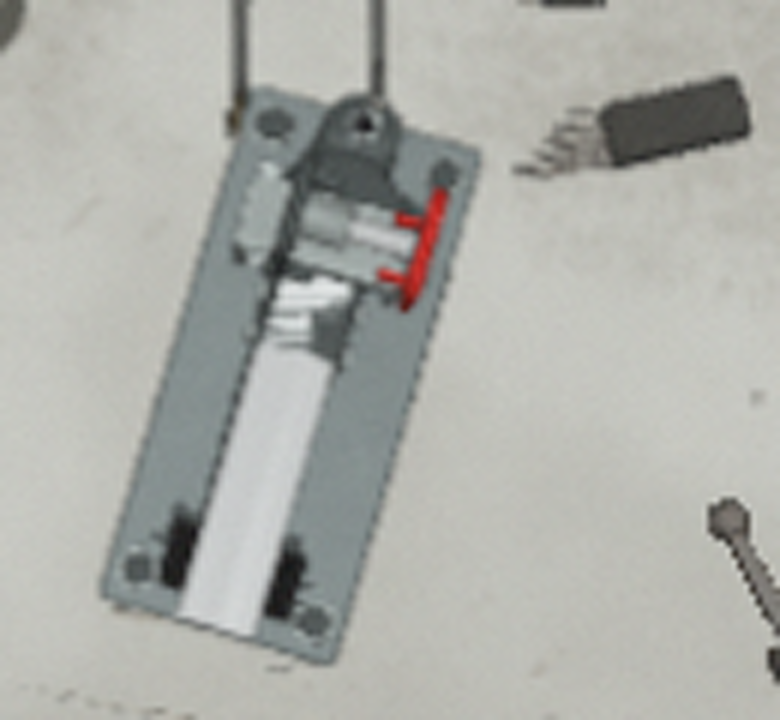

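View pics/side0c.png

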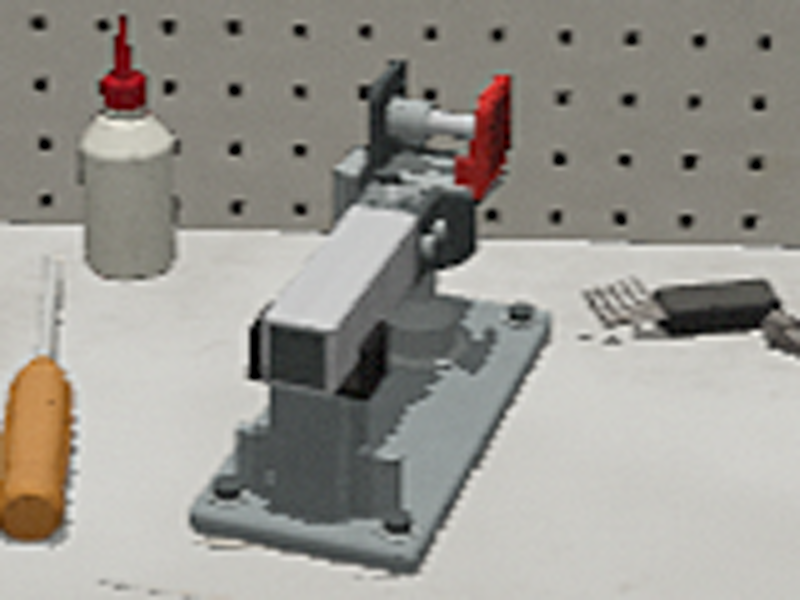

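```bash
cat > fit.py <<'E'
from h import *
from scipy.optimize import least_squares
s=load('top0')
C=lambda x,y:(x/6+290,y/6+155)
P=[pix(s,*C(*c),0.010) for c in [(103,597),(330,662),(482,152),(255,88)]]
P=np.array(P)[:,:2]; print(P, P.mean(0))
print('L',np.linalg.norm(P[3]-P[0]),np.linalg.norm(P[2]-P[1]),'W',np.linalg.norm(P[1]-P[0]),np.linalg.norm(P[2]-P[3]))
for a,b in((0,3),(1,2)): d=P[b]-P[a]; print('yaw',np.degrees(np.arctan2(d[1],d[0])))
T=np.array([pix(s,*C(*c),0.091) for c in [(178,612),(255,635),(250,350),(335,368)]])[:,:2]
for a,b in((0,2),(1,3)): d=T[b]-T[a]; print('tube yaw',np.degrees(np.arctan2(d[1],d[0])))
print('tubew',np.linalg.norm(T[1]-T[0]),'tail mid',T[:2].mean(0))
R=np.array([pix(s,*C(*c),0.128) for c in [(449,192),(415,303)]])[:,:2]; print('red',R,np.linalg.norm(R[0]-R[1]))
d=R[0]-R[1];print(np.degrees(np.arctan2(d[1],d[0])))
yaw=np.radians(np.degrees(np.arctan2(*(P[3]-P[0]+P[2]-P[1])[::-1])))
ex=np.array([np.cos(yaw),np.sin(yaw)]);ey=np.array([-ex[1],ex[0]])
print('yaw',np.degrees(yaw))
print('ball from tail+135', T[:2].mean(0)+.135*ex, 'from red',R.mean(0)+.006*ex+.031*ey,'plate centre',P.mean(0))
E
python3 fit.py
```

```text
[[0.42889095 0.38799514]
 [0.40848789 0.31109059]
 [0.58370038 0.26101648]
 [0.60472863 0.33957793]] [0.50645196 0.32492003]
L 0.18238178553835963 0.18222741608386434 W 0.07956502600064262 0.0813270452695996
yaw -15.3949853250607
yaw -15.949448169766542
tube yaw -14.30177603176366
tube yaw -15.803113988558776
tubew 0.02475879258185408 tail mid [0.41965588 0.34938161]
red [[0.54939784 0.28173203]
 [0.51555339 0.29168369]] 0.035277219070881306
-16.385511868892625
yaw -15.672099371337449
ball from tail+135 [0.54963704 0.31291384] from red [0.54662664 0.31493459] plate centre [0.50645196 0.32492003]
```

```bash
cat > ov.py <<'E'
from h import *
import sys
def ov(f,out,x,y,z,yawd,box,k,lt=0.):
    s=load(f); yw=np.radians(yawd); im=cv2.imread('pics/%s.png'%f)
    x0,y0,x1,y1=box; im=cv2.resize(im[y0:y1,x0:x1],None,fx=k,fy=k,interpolation=cv2.INTER_CUBIC)
    Rz=np.array([[np.cos(yw),-np.sin(yw),0],[np.sin(yw),np.cos(yw),0],[0,0,1]])
    def W(p): return tuple(int(round(c)) for c in ((proj(s,Rz@np.array(p)/1000+[x,y,z])-[x0,y0]+.5)*k-.5))
    def L(*ps,c=(0,255,0)):
        for a,b in zip(ps,ps[1:]): cv2.line(im,W(a),W(b),c,1,cv2.LINE_AA)
    L((-135,-12.75,26),(-135,12.75,26),(-48,12.75,26),(-48,-12.75,26),(-135,-12.75,26),(-135,-12.75,0),(-135,12.75,0),(-135,12.75,26))
    for yy,c in((15,(255,0,255)),(-31+lt,(255,255,0))): L((-24,yy,25),(-24,yy,63),(12,yy,63),(12,yy,25),(-24,yy,25),c=c)
    cv2.imwrite('pics/%s.png'%out,im)
if __name__=='__main__':
    ov('top0','ot1',.548,.314,.065,-15.6,(290,155,420,275),6)
    ov('side0','os1',.548,.314,.065,-15.6,(260,170,420,290),5)
E
python3 ov.py
```

```text
(no output)
```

View pics/ot1.png

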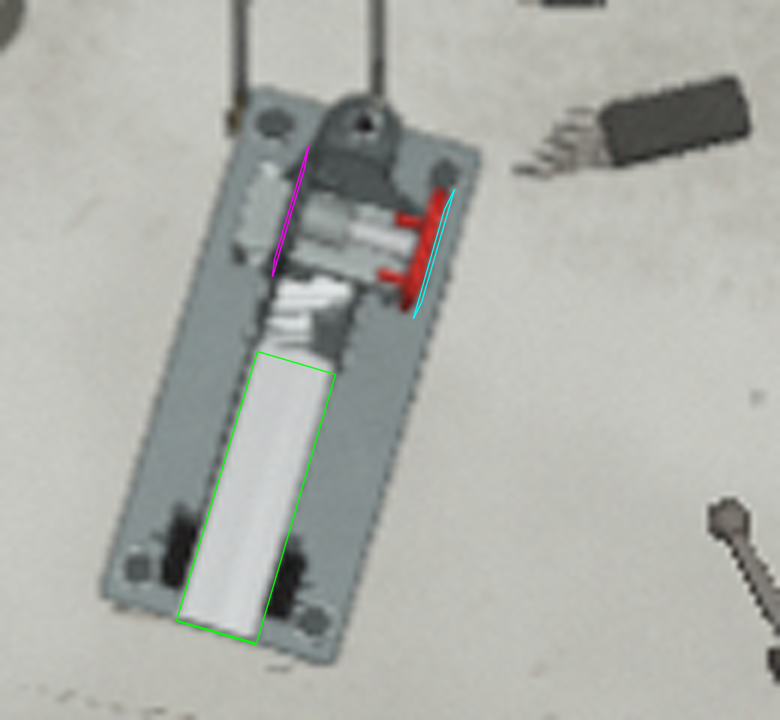

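View pics/os1.png

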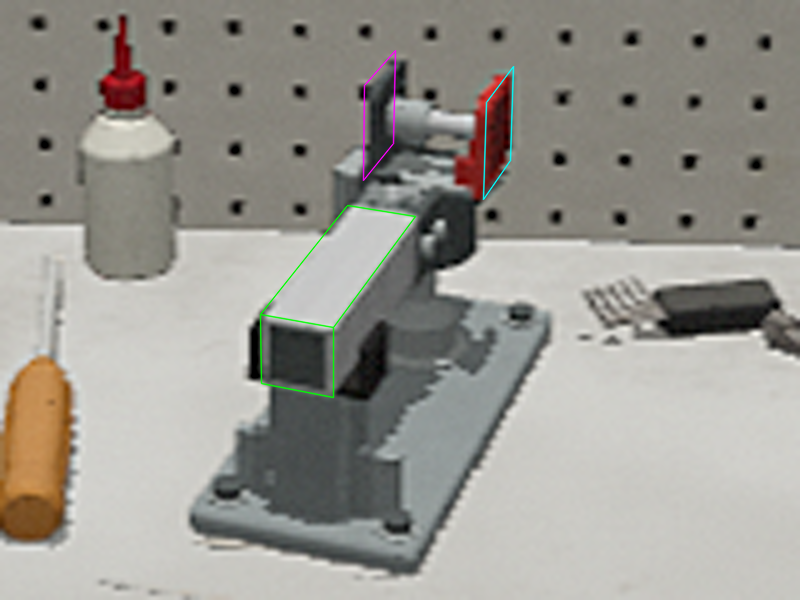

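```bash
cat > plan.py <<'E'
from h import *
from scipy.spatial.transform import Rotation as Ro
B=np.array([.548,.314,.065]); YAW=-15.6
def tr(p): # tongue mm->world
    return Ro.from_euler('z',YAW,degrees=True).apply(np.array(p)/1000)+B
def target_rot(sign):
    ey=Ro.from_euler('z',YAW,degrees=True).apply([0,1,0])*sign
    x=np.array([0,0,-1.]); z=ey; y=np.cross(z,x); return Ro.from_matrix(np.array([x,y,z]).T)
def rows(p0,R0,p1,R1,n):
    rv=(R0.inv()*R1).as_rotvec(); out=[];R=R0;p=np.array(p0)
    for i in range(n):
        w=np.array(p0)+(np.array(p1)-p0)*(i+1)/n
        d=R.inv().apply(w-p)*1000; d=np.round(d,0) ; r=np.round(np.degrees(rv)/n,2)
        out.append((d,r)); p=p+R.apply(d/1000); R=R*Ro.from_rotvec(np.radians(r))
    return out,p,R
E
python3 - <<'E'
from plan import *
st=manip.sense(); R0=Ro.from_quat(st['tool_rot']); print(R0.as_matrix().round(3))
for s in(1,-1): print(s,(R0.inv()*target_rot(s)).as_rotvec(degrees=True).round(2))
print(tr([-62,0,-5]),tr([-6,2,50]))
for f in('top0','side0'):
    s=load(f); d=s['depth']; h=[];
    for v in range(0,400,4):
        for u in range(0,640,4):
            if d[v,u]>0: h.append((u,v,*pix(s,u,v)))
    h=np.array(h); m=(h[:,2]>.3)&(h[:,4]>.1)
    for yb in np.arange(-.1,.5,.05):
        q=h[m&(abs(h[:,3]-yb)<.025)]
        if len(q): print(f,round(yb,2),'min x above .1:',q[:,2].min().round(3),[(round(zb,1),q[abs(q[:,4]-zb)<.05][:,2].min().round(2)) for zb in(.15,.25,.35,.45) if (abs(q[:,4]-zb)<.05).any()])
    m=(h[:,2]>.3)&(h[:,2]<.6)&(h[:,3]<.22)&(h[:,3]>-.2); print('vise max z',h[m][:,4].max(), h[m][np.argsort(-h[m][:,4])[:5]].round(2))
E
```

```text
[[-0.     0.916  0.401]
 [ 0.002  0.401 -0.916]
 [-1.     0.    -0.002]]
1 [-1.4075e+02 -2.0000e-02 -1.4000e-01]
-1 [ 3.925e+01 -1.100e-01  2.000e-02]
[0.48828392 0.33067303 0.06      ] [0.54275886 0.31753984 0.115     ]
top0 -0.1 min x above .1: 0.615 [(0.1, np.float64(0.61)), (0.2, np.float64(0.62)), (0.3, np.float64(0.67))]
top0 -0.05 min x above .1: 0.474 [(0.1, np.float64(0.47)), (0.2, np.float64(0.67)), (0.3, np.float64(0.67)), (0.5, np.float64(0.67))]
top0 0.0 min x above .1: 0.436 [(0.1, np.float64(0.44)), (0.2, np.float64(0.6)), (0.3, np.float64(0.55)), (0.5, np.float64(0.53))]
top0 0.05 min x above .1: 0.414 [(0.1, np.float64(0.41)), (0.2, np.float64(0.57)), (0.3, np.float64(0.58)), (0.5, np.float64(0.51))]
top0 0.1 min x above .1: 0.436 [(0.1, np.float64(0.44)), (0.2, np.float64(0.57)), (0.3, np.float64(0.54)), (0.5, np.float64(0.51))]
top0 0.15 min x above .1: 0.5 [(0.1, np.float64(0.61)), (0.2, np.float64(0.57)), (0.3, np.float64(0.55)), (0.5, np.float64(0.5))]
top0 0.2 min x above .1: 0.509 [(0.1, np.float64(0.62)), (0.2, np.float64(0.59)), (0.3, np.float64(0.58)), (0.5
[... 2121 characters left out ...]
52))]
side0 0.35 min x above .1: 0.525 [(0.1, np.float64(0.53)), (0.2, np.float64(0.58)), (0.3, np.float64(0.54)), (0.5, np.float64(0.53))]
side0 0.4 min x above .1: 0.532 [(0.1, np.float64(0.61)), (0.2, np.float64(0.59)), (0.3, np.float64(0.57)), (0.5, np.float64(0.53))]
side0 0.45 min x above .1: 0.535 [(0.1, np.float64(0.61)), (0.2, np.float64(0.58)), (0.3, np.float64(0.53)), (0.5, np.float64(0.57))]
vise max z 0.44908412539614 [[ 6.32e+02  0.00e+00  5.70e-01 -1.40e-01  4.50e-01]
 [ 6.28e+02  0.00e+00  5.80e-01 -1.40e-01  4.50e-01]
 [ 6.24e+02  0.00e+00  5.80e-01 -1.30e-01  4.50e-01]
 [ 6.20e+02  0.00e+00  5.90e-01 -1.30e-01  4.50e-01]
 [ 6.16e+02  0.00e+00  5.90e-01 -1.20e-01  4.50e-01]]
```

Run:
```python
from h import *
for f in('top0','side0'):
    s=load(f); d=s['depth']; h=[]
    for v in range(0,400,2):
        for u in range(0,640,2):
            if d[v,u]>0: h.append(pix(s,u,v))
    h=np.array(h)
    for zb in np.arange(.1,.62,.04):
        print(f,zb.round(2),[ (q[:,0].min().round(2) if len(q:=h[(h[:,0]>.3)&(abs(h[:,2]-zb)<.02)&(abs(h[:,1]-yb)<.05)]) else None) for yb in(-.1,0,.1,.2,.3,.4,.5)])
    m=(h[:,0]>.25)&(h[:,0]<.6)&(h[:,1]<.2)&(h[:,1]>-.2)&(h[:,2]<.3); print('vise max z',h[m][:,2].max())
s=load('top0')
for p in[(278,225),(273,170),(282,148),(400,175)]: print(p,pix(s,*p))
```

```text
top0 0.1 [np.float64(0.49), np.float64(0.42), np.float64(0.36), np.float64(0.4), np.float64(0.42), np.float64(0.42), np.float64(0.67)]
top0 0.14 [np.float64(0.6), np.float64(0.44), np.float64(0.42), np.float64(0.6), np.float64(0.52), np.float64(0.61), np.float64(0.61)]
top0 0.18 [np.float64(0.6), np.float64(0.61), np.float64(0.61), np.float64(0.6), np.float64(0.6), np.float64(0.61), np.float64(0.61)]
top0 0.22 [np.float64(0.61), np.float64(0.61), np.float64(0.61), np.float64(0.61), np.float64(0.61), np.float64(0.61), np.float64(0.61)]
top0 0.26 [np.float64(0.58), np.float64(0.59), np.float64(0.59), np.float64(0.61), np.float64(0.58), np.float64(0.59), np.float64(0.6)]
top0 0.3 [np.float64(0.57), np.float64(0.57), np.float64(0.57), np.float64(0.57), np.float64(0.57), np.float64(0.58), np.float64(0.57)]
top0 0.34 [np.float64(0.67), np.float64(0.58), np.float64(0.57), np.float64(0.58), np.float64(0.58), np.float64(0.58), np.float64(0.58)]
top0 0.38 [np.float64(0.67), np.float64(0.55), np.float64(0.53), np.float64(0.57), np.float64(0.54), np.float64(0.57), np.float64(0.54)]
top0 0.42 [np
[... 1673 characters left out ...]
t64(0.54), np.float64(0.56), np.float64(0.53)]
side0 0.42 [np.float64(0.57), np.float64(0.52), np.float64(0.5), np.float64(0.52), np.float64(0.51), np.float64(0.53), np.float64(0.52)]
side0 0.46 [np.float64(0.57), np.float64(0.51), np.float64(0.57), np.float64(0.52), np.float64(0.52), np.float64(0.52), None]
side0 0.5 [None, None, None, None, None, None, None]
side0 0.54 [None, None, None, None, None, None, None]
side0 0.58 [None, None, None, None, None, None, None]
vise max z 0.29999605021484266
(278, 225) [0.48654623 0.4475261  0.02367988]
(273, 170) [ 6.04112258e-01  4.64383872e-01 -5.11243268e-04]
(282, 148) [0.63006192 0.43810695 0.08505754]
(400, 175) [0.59467894 0.20052871 0.01730787]
```

```bash
cat >> plan.py <<'E'
def tilt(sign,tau): return target_rot(sign)*Ro.from_euler('z',-tau*sign,degrees=True)
def go(p1,R1,n,jaw=85,p0=None,R0=None):
    if p0 is None:
        st=manip.sense(); p0=st['tcp_pos']; R0=Ro.from_quat(st['tool_rot'])
    o,p,R=rows(p0,R0,p1,R1,n); print('[',', '.join(', '.join('%g'%v for v in [jaw,*d,*r]) for d,r in o),']'); return p,R
E
python3 - <<'E'
from plan import *
st=manip.sense(); R0=Ro.from_quat(st['tool_rot'])
RM=R0*Ro.from_euler('x',-78,degrees=True)
p,R=go(np.array([.45,-.1,.25]),RM,10)
W1=tr([-58.5-35,0,60]); print(W1)
p,R=go(np.array([W1[0]-.02,W1[1],.2]),target_rot(1),10,p0=p,R0=R)
p,R=go(W1,tilt(1,30),4,p0=p,R0=R)
E
```

```text
[ 85, -2, 37, -35, -7.8, 0, 0, 85, -2, 42, -30, -7.8, 0, 0, 85, -2, 45, -24, -7.8, 0, 0, 85, -2, 48, -18, -7.8, 0, 0, 85, -1, 50, -10, -7.8, 0, 0, 85, -2, 51, -4, -7.8, 0, 0, 85, -2, 52, 3, -7.8, 0, 0, 85, -2, 50, 10, -7.8, 0, 0, 85, -2, 48, 16, -7.8, 0, 0, 85, -2, 46, 23, -7.8, 0, 0 ]
[0.4579443 0.339144  0.125    ]
[ 85, 5, 43, 8, -6.28, 0.01, -0.01, 85, 5, 42, 12, -6.28, 0.01, -0.01, 85, 5, 41, 17, -6.28, 0.01, -0.01, 85, 5, 38, 21, -6.28, 0.01, -0.01, 85, 5, 36, 26, -6.28, 0.01, -0.01, 85, 6, 33, 29, -6.28, 0.01, -0.01, 85, 5, 30, 33, -6.28, 0.01, -0.01, 85, 5, 25, 35, -6.28, 0.01, -0.01, 85, 5, 22, 38, -6.28, 0.01, -0.01, 85, 5, 18, 41, -6.28, 0.01, -0.01 ]
[ 85, 19, -5, 1, 0.01, -0, -7.51, 85, 19, -2, 2, 0.01, -0, -7.51, 85, 19, -0, 1, 0.01, -0, -7.51, 85, 19, 2, 1, 0.01, -0, -7.51 ]
```

Request:
move_arm(
  deltas=[85,-2,35,-33,-7.8,0,0,85,-2,39,-28,-7.8,0,0,85,-2,42,-22,-7.8,0,0,85,-2,45,-17,-7.8,0,0,85,-1,47,-9,-7.8,0,0,85,-2,48,-4,-7.8,0,0,85,-2,48,3,-7.8,0,0,85,-2,47,9,-7.8,0,0,85,-2,45,15,-7.8,0,0,85,-2,43,21,-7.8,0,0],
)

```text
t: 1.1
tcp_pos: [0.4369, -0.1293, 0.2503]
tool_rot: [-0.074, 0.703, 0.074, 0.703]
force: [0.4, -0.7, -0.1]
finger_gap: 0.994
```

Run:
```python
from plan import *
W1=tr([-58.5-35,0,60])
p,R=go(np.array([W1[0]-.02,W1[1],.2]),target_rot(1),11)
```

```text
[ 85, 5, 42, 9, -5.68, -0, -0, 85, 4, 40, 13, -5.68, -0, -0, 85, 5, 39, 17, -5.68, -0, -0, 85, 4, 37, 21, -5.68, -0, -0, 85, 5, 35, 24, -5.68, -0, -0, 85, 4, 33, 28, -5.68, -0, -0, 85, 5, 29, 30, -5.68, -0, -0, 85, 5, 27, 34, -5.68, -0, -0, 85, 4, 23, 36, -5.68, -0, -0, 85, 5, 19, 38, -5.68, -0, -0, 85, 4, 15, 39, -5.68, -0, -0 ]
```

Request:
move_arm(
  deltas=[85,5,42,9,-5.7,0,0,85,4,40,13,-5.7,0,0,85,5,39,17,-5.7,0,0,85,4,37,21,-5.7,0,0,85,5,35,24,-5.7,0,0,85,4,33,28,-5.7,0,0,85,5,29,30,-5.7,0,0,85,5,27,34,-5.7,0,0,85,4,23,36,-5.7,0,0,85,5,19,38,-5.7,0,0],
)

```text
t: 2.1
tcp_pos: [0.4386, 0.2968, 0.2039]
tool_rot: [-0.4, 0.583, 0.4, 0.583]
force: [0.3, -0.4, 0.7]
finger_gap: 0.993
```

Run:
```python
from plan import *
print(manip.sense()['q'])
W1=tr([-58.5-35,0,60])
p,R=go(W1,tilt(1,30),5)
```

```text
[ 3.83737368e-01  4.36593736e-01  1.70052374e+00 -1.37212613e-04
  1.00500366e+00 -8.18834127e-01]
[ 85, 16, -1, 9, -1.07, -0.29, -6, 85, 16, 1, 10, -1.07, -0.29, -6, 85, 15, 3, 9, -1.07, -0.29, -6, 85, 16, 4, 9, -1.07, -0.29, -6, 85, 15, 5, 9, -1.07, -0.29, -6 ]
```

Request:
move_arm(
  deltas=[85,16,-1,9,-1.1,-0.3,-6,85,16,1,9,-1.1,-0.3,-6,85,15,3,9,-1.1,-0.3,-6,85,16,4,9,-1.1,-0.3,-6,85,15,5,9,-1.1,-0.3,-6,85,0,0,0,0,0,0,85,0,0,0,0,0,0],
)

```text
t: 2.8
tcp_pos: [0.4568, 0.3305, 0.1312]
tool_rot: [-0.548, 0.451, 0.275, 0.649]
force: [0.3, -0.1, -0.1]
finger_gap: 0.996
```

Run:
```python
from plan import *
print(manip.sense()['q'], manip.sense()['force'])
snap('top','top1');snap('side','side1')
crop('top1',260,130,420,250,5,'top1c');crop('side1',220,130,420,280,4,'side1c')
p,R=go(tr([-58.5,0,-1]),tilt(1,30),5)
```

```text
[ 0.62341399  0.5722868   1.87656034 -0.80984506  0.53401215  0.01473618] [ 0.32222533 -0.12894072 -0.13419133]
[ 85, 15, 1, 2, -0.16, -0.13, -0.46, 85, 15, 0, 2, -0.16, -0.13, -0.46, 85, 15, 1, 1, -0.16, -0.13, -0.46, 85, 15, 1, 2, -0.16, -0.13, -0.46, 85, 16, 1, 2, -0.16, -0.13, -0.46 ]
```

View pics/top1c.png

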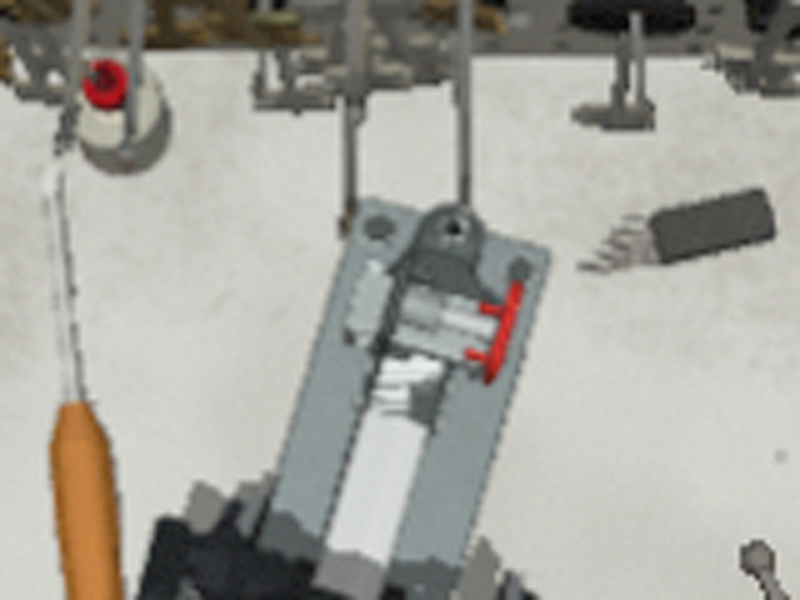

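View pics/side1c.png

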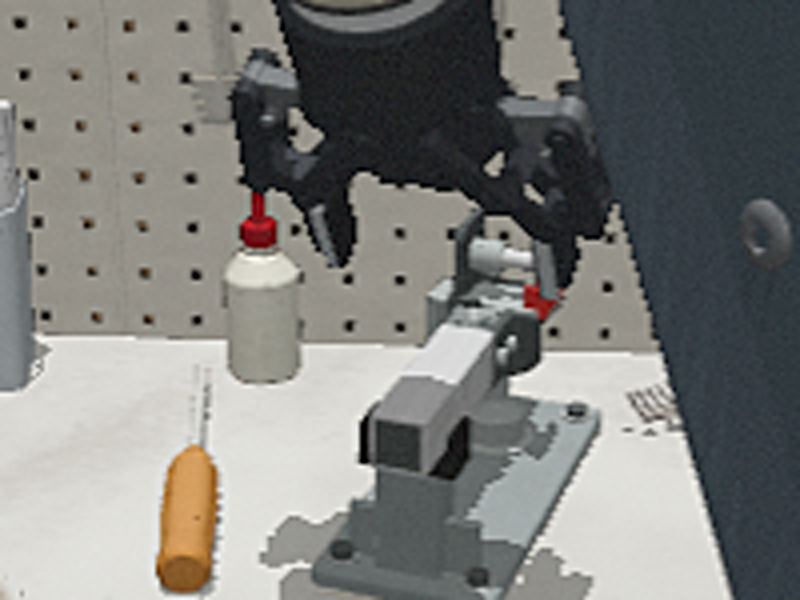

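Request:
move_arm(
  deltas=[85,15,1,2,-0.2,-0.1,-0.5,85,15,0,2,-0.2,-0.1,-0.5,85,15,1,1,-0.2,-0.1,-0.5,85,15,1,2,-0.2,-0.1,-0.5,85,16,1,2,-0.2,-0.1,-0.5,85,0,0,0,0,0,0,85,0,0,0,0,0,0],
)

```text
t: 3.6
tcp_pos: [0.4922, 0.3291, 0.0638]
tool_rot: [-0.561, 0.433, 0.266, 0.653]
force: [0.2, -0.7, 0.3]
finger_gap: 0.994
```

Run:
```python
from plan import *
print(manip.sense()['q'], manip.sense()['force'])
snap('top','top2');snap('side','side2')
crop('top2',260,130,420,250,5,'top2c');crop('side2',220,130,420,280,4,'side2c')
p,R=go(tr([-58.5,0,-1]),tilt(1,30),1)
```

```text
[ 0.59513443  0.72548402  1.86956612 -1.1490323   0.43635172  0.33205165] [ 0.20333544 -0.6643527   0.30879028]
[ 85, 0, 0, 0, 0.24, -0.11, 0.24 ]
```

View pics/top2c.png

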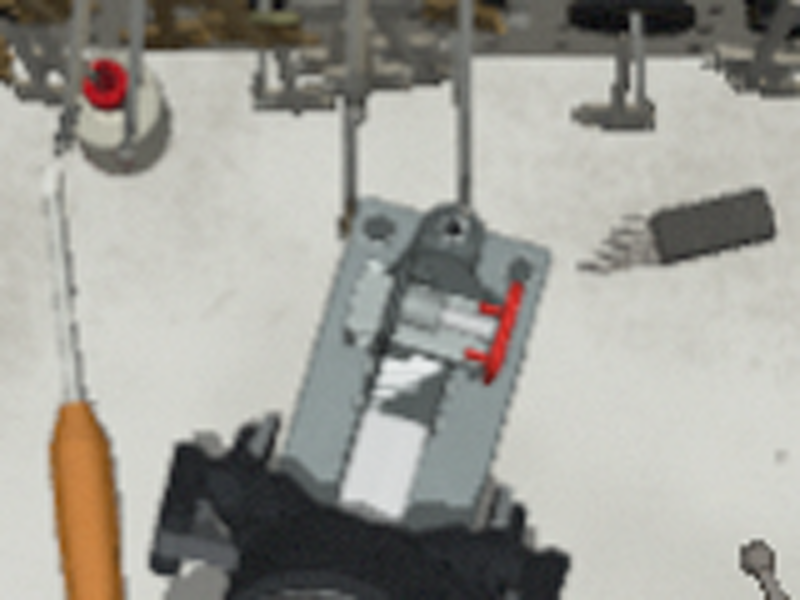

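View pics/side2c.png

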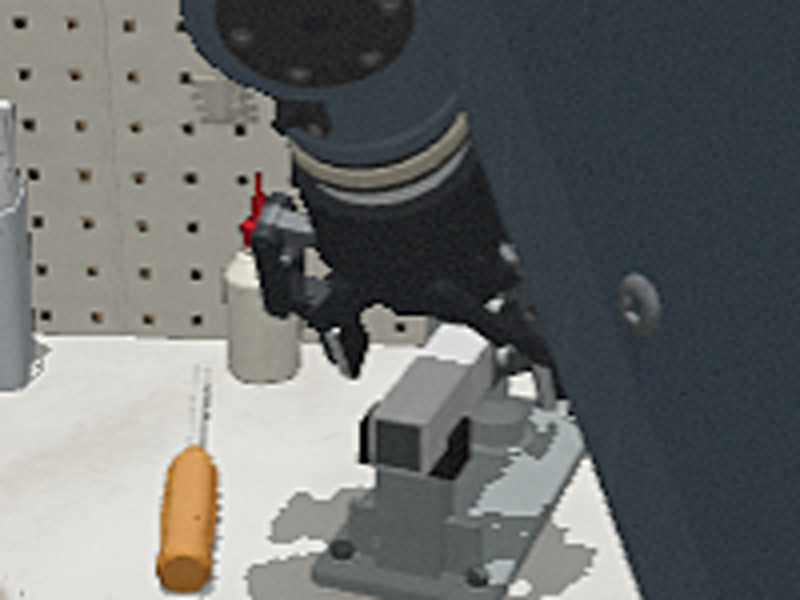

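Request:
move_arm(
  deltas=[40,0,0,0,0,0,0,40,0,0,0,0,0,0,30,0,0,0,0,0,0,15,0,0,0,0,0,0,10,0,0,0,0,0,0,10,0,0,0,0,0,0,10,0,0,0,0,0,0,10,0,0,0,0,0,0],
  force=50,
)

```text
t: 4.5
tcp_pos: [0.4913, 0.3297, 0.0633]
tool_rot: [-0.562, 0.432, 0.267, 0.653]
force: [-2.5, 0.4, 5.1]
finger_gap: 0.293
```

Request:
move_arm(
  deltas=[10,-0.9,-0.5,0,0,0,0,10,-0.9,-0.5,0,0,0,0,10,0,0,0,0,0,0],
)

```text
t: 4.8
tcp_pos: [0.4906, 0.3292, 0.0641]
tool_rot: [-0.561, 0.433, 0.267, 0.652]
force: [0.4, -0.0, -4.9]
finger_gap: 0.291
```

Request:
move_arm(
  deltas=[10,-0.9,-0.5,0,0,0,0,10,0,0,0,0,0,0],
)

```text
t: 5.0
tcp_pos: [0.491, 0.3294, 0.0656]
tool_rot: [-0.562, 0.433, 0.267, 0.653]
force: [0.6, -0.4, -4.6]
finger_gap: 0.296
```

Request:
move_arm(
  deltas=[10,-0.9,-0.5,0,0,0,0,10,0,0,0,0,0,0],
)

```text
t: 5.2
tcp_pos: [0.4909, 0.3295, 0.0667]
tool_rot: [-0.561, 0.433, 0.267, 0.653]
force: [0.5, -1.3, -7.6]
finger_gap: 0.296
```

Weight is about 5 N, and the fork is starting to touch. I'll keep lifting gently.

Request:
move_arm(
  deltas=[10,-0.9,-0.5,0,0,0,0,10,0,0,0,0,0,0],
)

```text
t: 5.4
tcp_pos: [0.491, 0.3294, 0.0677]
tool_rot: [-0.562, 0.433, 0.267, 0.653]
force: [0.9, -1.0, -9.5]
finger_gap: 0.288
```

Request:
move_arm(
  deltas=[10,-0.9,-0.5,0,0,0,0,10,0,0,0,0,0,0],
)

```text
t: 5.6
tcp_pos: [0.4913, 0.3293, 0.0689]
tool_rot: [-0.562, 0.433, 0.266, 0.653]
force: [2.6, -1.5, -10.7]
finger_gap: 0.289
```

Request:
move_arm(
  deltas=[10,-0.9,-0.5,0,0,0,0,10,0,0,0,0,0,0],
)

```text
t: 5.8
tcp_pos: [0.4917, 0.3293, 0.0703]
tool_rot: [-0.562, 0.433, 0.266, 0.653]
force: [4.9, -2.0, -10.4]
finger_gap: 0.289
```

Request:
move_arm(
  deltas=[10,0,0,0,0,0,0,10,0,0,0,0,0,-1.5,10,0,0,0,0,0,-1.5,10,0,0,0,0,0,0],
  force=120,
)

```text
t: 6.2
tcp_pos: [0.4912, 0.3296, 0.0684]
tool_rot: [-0.573, 0.418, 0.25, 0.659]
force: [9.2, -2.8, -18.8]
finger_gap: 0.281
```

Run:
```python
from plan import *
s=manip.sense();print(s['force'],s['ft_torque'],s['q'])
snap('top','top3');snap('side','side3')
crop('top3',260,130,420,250,5,'top3c');crop('side3',220,130,420,280,4,'side3c')
```

```text
[  9.21200572  -2.75522949 -18.75898456] [0.47735315 1.560563   0.04322642] [ 0.61677331  0.72846326  1.88582913 -1.28212897  0.4597835   0.47584834]
```

View pics/side3c.png

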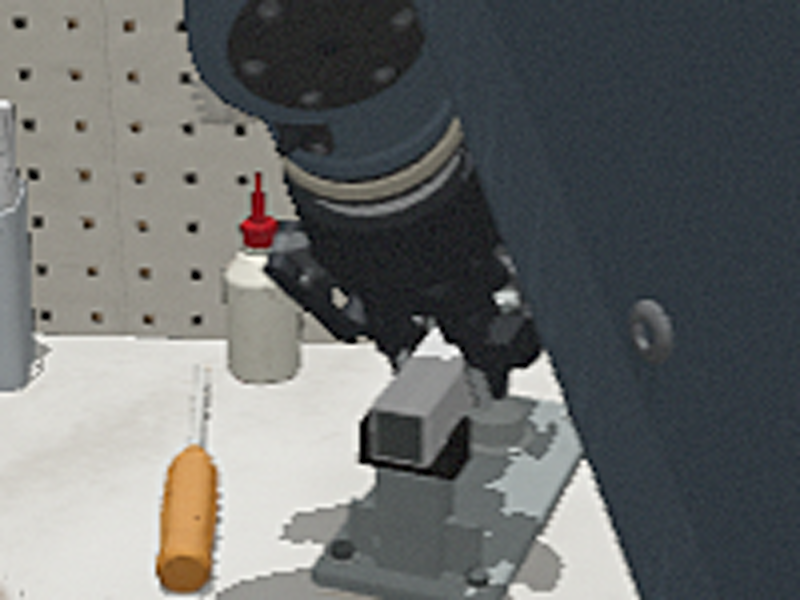

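The pull is about 19 N, so about 14 N is on the fork, and the tail is clear of the saddle. I'll hold here.

Request:
move_arm(
  deltas=[10,-0.4,-0.3,0,0,0,0,10,0,0,0,0,0,0,10,0,0,0,0,0,0],
)

```text
t: 6.6
tcp_pos: [0.4914, 0.3296, 0.0688]
tool_rot: [-0.572, 0.419, 0.25, 0.66]
force: [10.7, -1.9, -20.6]
finger_gap: 0.277
```

Request:
move_arm(
  deltas=[10,0,0,0,0,0,0,10,0,0,0,0,0,0,10,0,0,0,0,0,0],
)

```text
t: 6.9
tcp_pos: [0.4913, 0.3296, 0.0687]
tool_rot: [-0.572, 0.419, 0.25, 0.659]
force: [10.0, -2.0, -21.3]
finger_gap: 0.285
```

Request:
move_arm(
  deltas=[10,0,0,0,0,0,1.5,10,0.9,0.5,0,0,0,1.5,10,0.9,0.5,0,0,0,0,10,1.3,0.7,0,0,0,0,10,1.3,0.7,0,0,0,0,10,0.9,0.5,0,0,0,0,10,0.9,0.5,0,0,0,0,10,0,0,0,0,0,0],
)

```text
t: 7.7
tcp_pos: [0.4914, 0.33, 0.0656]
tool_rot: [-0.563, 0.431, 0.266, 0.653]
force: [-6.8, 0.4, 9.7]
finger_gap: 0.282
```

Request:
move_arm(
  deltas=[40,0,0,0,0,0,0,60,0,0,0,0,0,0,85,0,0,0,0,0,0,85,0,0,0,0,0,0,85,0,0,0,0,0,0,85,0,0,0,0,0,0],
  force=50,
)

```text
t: 8.3
tcp_pos: [0.4915, 0.3295, 0.0635]
tool_rot: [-0.562, 0.433, 0.267, 0.653]
force: [0.0, 0.4, -0.7]
finger_gap: 1.0
```

Run:
```python
from plan import *
s=manip.sense();print(s['force'],s['ft_torque'],s['q'],s['finger_gap'])
# back out along the tool axis
R=Ro.from_quat(s['tool_rot']); 
p,R=go(s['tcp_pos']+R.apply([-.085,0,0]),R,4)
# pre-squeeze pose
tau=40; a=np.radians(tau); g=np.array([-12,2,52.]); d=np.array([np.sin(a),0,-np.cos(a)])
p,R=go(tr(g+19*d-60*d),tilt(1,tau),3,p0=p,R0=R); print(tr(g+19*d-60*d))
p,R=go(tr(g+19*d),tilt(1,tau),4,p0=p,R0=R)
```

```text
[ 0.04601051  0.43743901 -0.69607319] [ 0.0591473   0.22159433 -0.01193772] [ 0.5963286   0.72578567  1.87015784 -1.14920624  0.43626208  0.33164062] 1.000050673898299
[ 85, -21, 0, -0, 0, 0, 0, 85, -22, 0, 0, 0, 0, 0, 85, -21, -0, 0, 0, 0, 0, 85, -21, 0, 0, 0, 0, 0 ]
[ 85, 7, -20, 1, 0.12, -0.04, -3.27, 85, 9, -20, 0, 0.12, -0.04, -3.27, 85, 9, -19, 1, 0.12, -0.04, -3.27 ]
[0.51159642 0.32624055 0.14840782]
[ 85, 15, 0, -0, -0, -0, -0, 85, 15, 0, -0, -0, -0, -0, 85, 15, 0, -0, -0, -0, -0, 85, 15, 0, -0, -0, -0, -0 ]
```

Request:
move_arm(
  deltas=[85,-21,0,0,0,0,0,85,-22,0,0,0,0,0,85,-21,0,0,0,0,0,85,-21,0,0,0,0,0,85,7,-20,1,0.1,0,-3.3,85,9,-20,0,0.1,0,-3.3,85,9,-19,1,0.1,0,-3.3,85,0,0,0,0,0,0,85,0,0,0,0,0,0],
)

```text
t: 9.2
tcp_pos: [0.5111, 0.3263, 0.1483]
tool_rot: [-0.595, 0.384, 0.209, 0.675]
force: [-1.0, 0.4, 0.0]
finger_gap: 1.0
```

Run:
```python
from plan import *
from ov import ov
s=manip.sense();print(s['force'],s['q'])
snap('top','top4');snap('side','side4')
ov('top4','top4c',.548,.314,.065,-15.6,(290,155,420,275),6); ov('side4','side4c',.548,.314,.065,-15.6,(260,170,420,290),5)
tau=40; a=np.radians(tau); g=np.array([-12,2,52.]); d=np.array([np.sin(a),0,-np.cos(a)])
p,R=go(tr(g+19*d),tilt(1,tau),4)
```

```text
[-0.99143033  0.35836897  0.02379772] [ 0.6332192   0.61296252  1.86926807 -1.26946602  0.55983308  0.42215608]
[ 85, 15, -0, 0, 0.02, -0.03, 0, 85, 15, -0, 0, 0.02, -0.03, 0, 85, 15, -0, 0, 0.02, -0.03, 0, 85, 16, -0, 0, 0.02, -0.03, 0 ]
```

View pics/top4c.png

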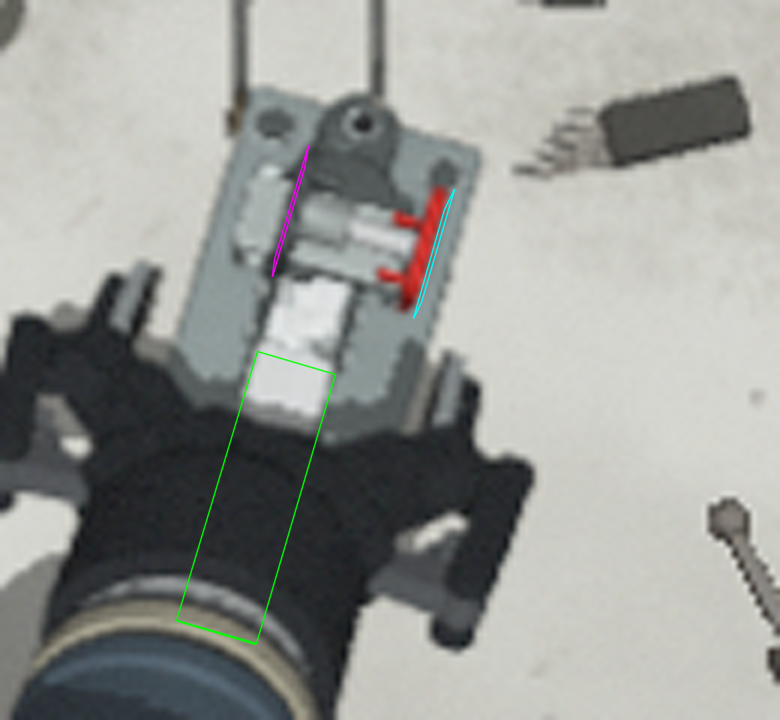

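View pics/side4c.png

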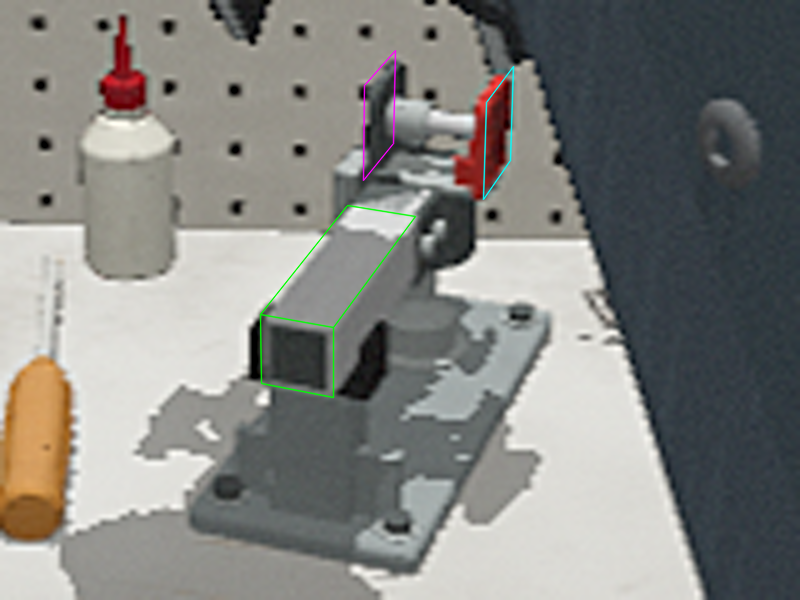

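The tongue sits as it did at the start. I'll advance along the tool axis and look before squeezing.

Request:
move_arm(
  deltas=[85,15,0,0,0,0,0,85,15,0,0,0,0,0,85,15,0,0,0,0,0,85,16,0,0,0,0,0,85,0,0,0,0,0,0,70,0,0,0,0,0,0,70,0,0,0,0,0,0],
)

```text
t: 10.0
tcp_pos: [0.549, 0.3161, 0.1028]
tool_rot: [-0.595, 0.383, 0.208, 0.675]
force: [0.2, 0.2, 0.5]
finger_gap: 0.82
```

Run:
```python
from plan import *
from ov import ov
s=manip.sense();print(s['force'],s['q'],s['finger_gap'])
snap('top','top5');snap('side','side5')
crop('top5',290,155,420,275,6,'top5c'); crop('side5',260,150,420,270,5,'side5c')
tau=40; a=np.radians(tau); g=np.array([-12,2,52.]); d=np.array([np.sin(a),0,-np.cos(a)])
p,R=go(tr(g+19*d),tilt(1,tau),1)
```

```text
[0.19476835 0.17678466 0.54886679] [ 0.57339943  0.71266752  1.84238909 -1.43016701  0.50945481  0.55017825] 0.8198046936155596
[ 85, 0, 0, -0, 0.08, -0.06, 0.11 ]
```

View pics/top5c.png

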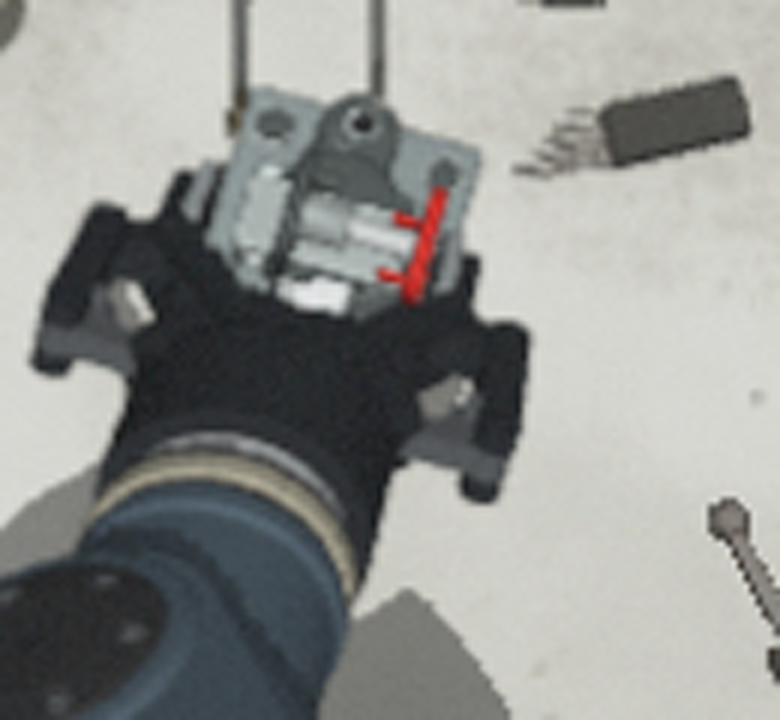

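View pics/side5c.png

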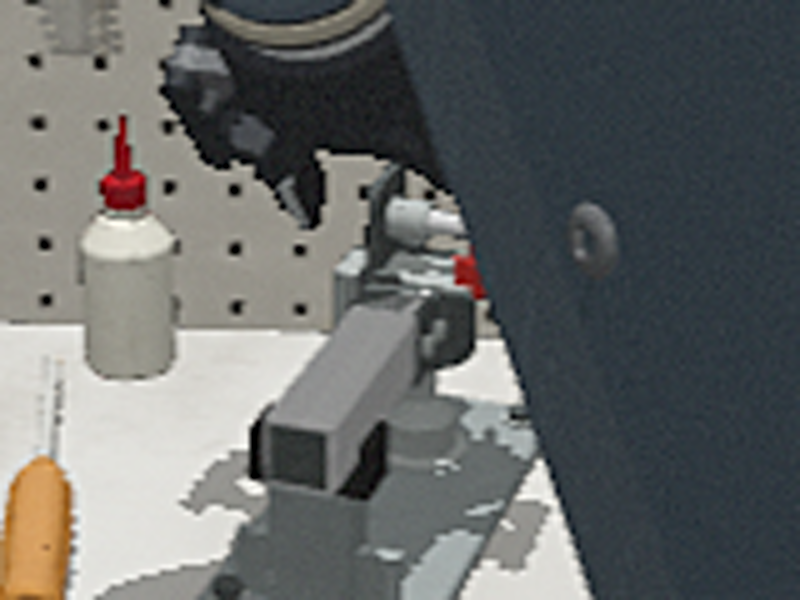

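q4 has reached its range limit of -1.43, so I'll reduce the tilt to 30° about the grasp point before squeezing.

Run:
```python
from plan import *
tau=30; a=np.radians(tau); g=np.array([-12,2,52.]); d=np.array([np.sin(a),0,-np.cos(a)])
p,R=go(tr(g+19*d),tilt(1,tau),2,70)
```

```text
[ 70, -0, 2, -0, 0.04, -0.03, 5.06, 70, 0, 2, -0, 0.04, -0.03, 5.06 ]
```

Request:
move_arm(
  deltas=[70,0,2,0,0,0,5,70,0,2,0,0,0,5,70,0,0,0,0,0,0,70,0,0,0,0,0,0],
)

```text
t: 10.5
tcp_pos: [0.5468, 0.3149, 0.1004]
tool_rot: [-0.567, 0.426, 0.253, 0.658]
force: [0.1, -0.5, -0.2]
finger_gap: 0.818
```

Run:
```python
from plan import *
s=manip.sense();print(s['force'],s['q'],s['finger_gap'])
tau=30; a=np.radians(tau); g=np.array([-12,2,52.]); d=np.array([np.sin(a),0,-np.cos(a)])
p,R=go(tr(g+19*d),tilt(1,tau),1,70)
```

```text
[ 0.07380832 -0.52292462 -0.21142926] [ 0.52789287  0.68256035  1.79351312 -1.01942093  0.46982812  0.11604959] 0.8177530034285508
[ 70, -1, 1, 1, -0.01, -0.43, 2.02 ]
```

Request:
move_arm(
  deltas=[70,-1,1,1,0,0,1.5,60,0,0,0,0,0,0,50,0,0,0,0,0,0,45,0,0,0,0,0,0,45,0,0,0,0,0,0,45,0,0,0,0,0,0],
  force=40,
)

```text
t: 11.1
tcp_pos: [0.5443, 0.3142, 0.0998]
tool_rot: [-0.563, 0.436, 0.262, 0.652]
force: [-3.1, -5.3, 4.9]
finger_gap: 0.527
```

Run:
```python
from plan import *
s=manip.sense();print(s['force'],s['q'],s['finger_gap'])
tau=30; a=np.radians(tau); g=np.array([-12,2,52.]); d=np.array([np.sin(a),0,-np.cos(a)])
p,R=go(tr(g+19*d),tilt(1,tau),1,70)
snap('top','top6');snap('side','side6')
crop('top6',290,155,420,275,6,'top6c'); crop('side6',260,150,420,270,5,'side6c')
```

```text
[-3.06505986 -5.26679299  4.87471567] [ 0.52156214  0.6780835   1.78461509 -0.93575811  0.47773899  0.02909686] 0.527052711540077
[ 70, -0, -1, 3, 0.1, -0.76, 0.4 ]
```

View pics/top6c.png

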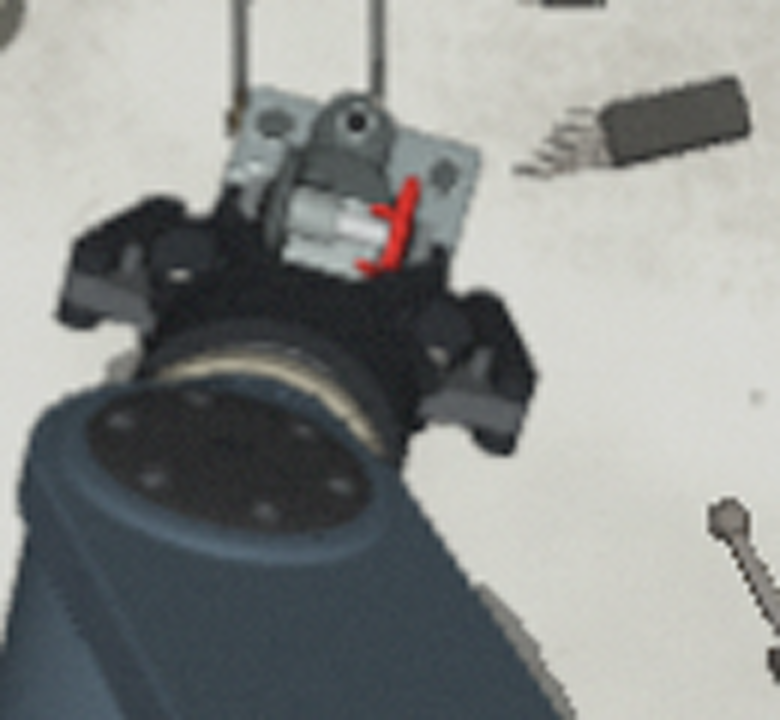

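View pics/side6c.png

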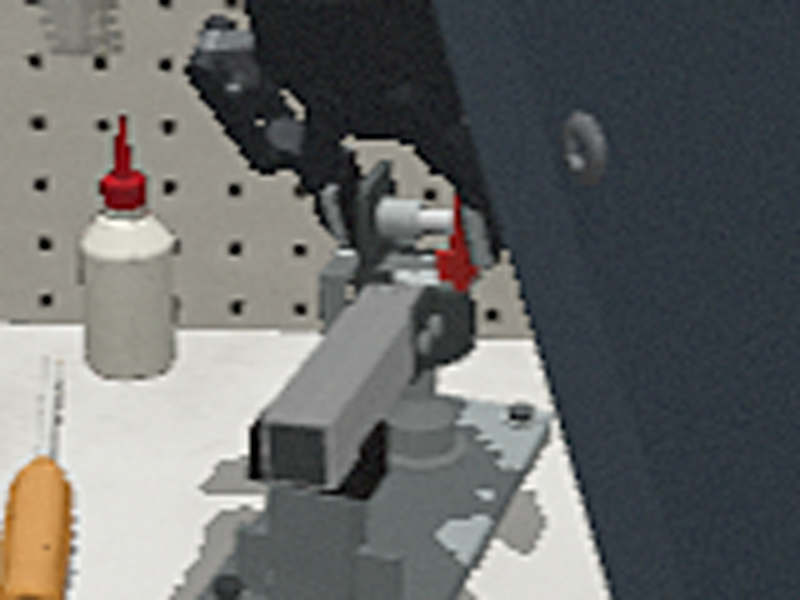

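Only the red finger has touched so far, so the tongue rolled a few degrees to the left. I'll shift the gripper toward the red side so that both plates are held, then close while keeping the thumb side fixed.

Request:
move_arm(
  deltas=[46,0,0,-2,0,0,0,46,0,0,-2,0,0,0,46,0,0,-2,0,0,0,46,0,0,-2,0,0,0,46,0,0,0,0,0,0,46,0,0,0,0,0,0],
)

```text
t: 11.8
tcp_pos: [0.544, 0.3101, 0.1002]
tool_rot: [-0.561, 0.433, 0.264, 0.655]
force: [-1.2, 3.6, 1.8]
finger_gap: 0.538
```

Run:
```python
from plan import *
s=manip.sense();print(s['force'],s['q'],s['finger_gap'])
tau=30; a=np.radians(tau); g=np.array([-12,-8,52.]); d=np.array([np.sin(a),0,-np.cos(a)])
p,R=go(tr(g+19*d),tilt(1,tau),1,70)
snap('top','top7');snap('side','side7')
crop('top7',290,155,420,275,6,'top7c'); crop('side7',260,150,420,270,5,'side7c')
```

```text
[-1.21835933  3.56891478  1.77940635] [ 0.51178186  0.6733243   1.79779526 -0.95147266  0.45894547  0.03913432] 0.5378003843562921
[ 70, -0, -0, -3, 0.02, -0.25, 0.43 ]
```

View pics/top7c.png

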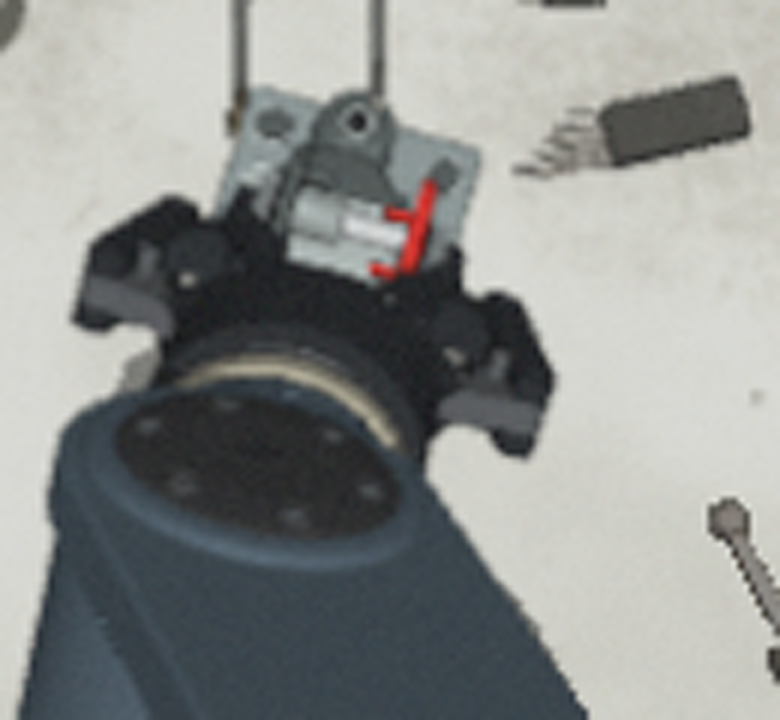

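View pics/side7c.png

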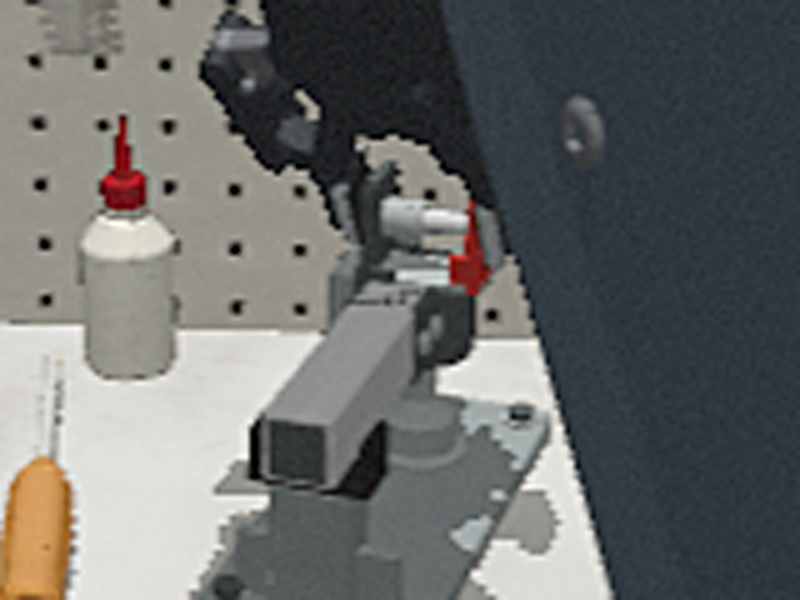

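Request:
move_arm(
  deltas=[44,0,0,0.6,0,0,0,42,0,0,0.7,0,0,0,40,0,0,0.7,0,0,0,38,0,0,0.7,0,0,0,35,0,0,0.7,0,0,0,33,0,0,0.7,0,0,0,30,0,0,0.7,0,0,0,28,0,0,0.7,0,0,0,25,0,0,0.7,0,0,0,22,0,0,0.7,0,0,0],
  force=40,
)

```text
t: 12.9
tcp_pos: [0.5459, 0.3161, 0.1017]
tool_rot: [-0.561, 0.433, 0.263, 0.655]
force: [-3.4, 3.1, 11.8]
finger_gap: 0.297
```

Request:
move_arm(
  deltas=[18,0,0,0,0,0,0,15,0,0,0,0,0,0,15,0,0,0,0,0,0,15,0,0,0,0,0,0],
)

```text
t: 13.3
tcp_pos: [0.5459, 0.3161, 0.1017]
tool_rot: [-0.561, 0.433, 0.263, 0.655]
force: [-4.6, 4.2, 11.5]
finger_gap: 0.295
```

Run:
```python
from plan import *
s=manip.sense();print(s['force'],s['q'],s['finger_gap'])
tau=30; a=np.radians(tau); g=np.array([-12,2,52.]); d=np.array([np.sin(a),0,-np.cos(a)])
p,R=go(tr(g+19*d),tilt(1,tau),1,70)
snap('top','top8');snap('side','side8')
crop('top8',290,155,420,275,6,'top8c'); crop('side8',260,150,420,270,5,'side8c')
```

```text
[-4.59290456  4.15336844 11.50491868] [ 0.52097053  0.67526171  1.78339893 -0.93456198  0.47210879  0.02810693] 0.29450640958912305
[ 70, 1, 1, 1, -0.02, -0.31, 0.53 ]
```

View pics/top8c.png

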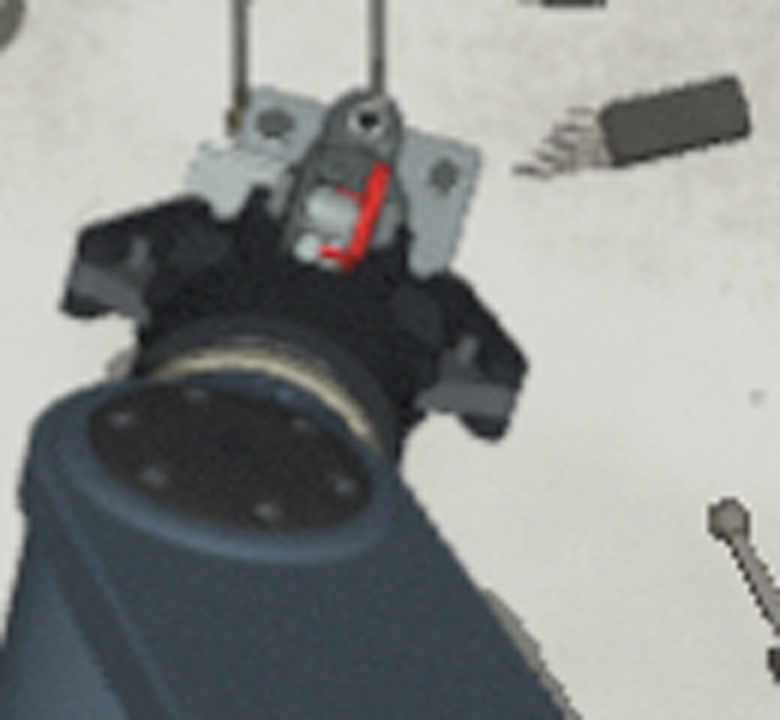

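View pics/side8c.png

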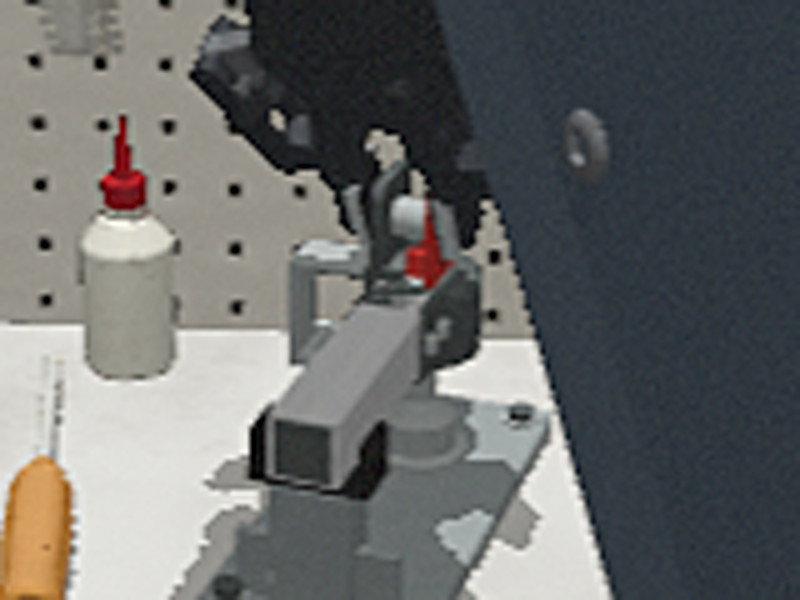

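The jaw is at about 25 mm, so both plates are together at the stop. The tongue is level and pressed down on the ball. Next I'll lift straight up, slowly at first.

Request:
move_arm(
  deltas=[10,0,0,0,0,0,0,10,-1.7,-1,0,0,0,0,10,-1.7,-1,0,0,0,0,10,-1.7,-1,0,0,0,0,10,-1.7,-1,0,0,0,0,10,0,0,0,0,0,0],
  force=60,
)

```text
t: 14.0
tcp_pos: [0.5444, 0.3153, 0.1066]
tool_rot: [-0.561, 0.435, 0.263, 0.653]
force: [-0.9, 5.9, -5.6]
finger_gap: 0.284
```

Request:
move_arm(
  deltas=[10,-3.5,-2,0,0,0,0,10,-3.5,-2,0,0,0,0,10,-3.5,-2,0,0,0,0,10,0,0,0,0,0,0],
)

```text
t: 14.4
tcp_pos: [0.5447, 0.314, 0.1202]
tool_rot: [-0.562, 0.435, 0.262, 0.653]
force: [-0.0, 0.6, -3.6]
finger_gap: 0.287
```

Run:
```python
from plan import *
s=manip.sense();print(s['force'],s['ft_torque'],s['q'],s['finger_gap'])
snap('top','top9');snap('side','side9')
crop('top9',290,155,420,275,6,'top9c'); crop('side9',260,150,420,270,5,'side9c')
```

```text
[-0.03034693  0.60912158 -3.64980982] [0.25616141 0.65219    0.06733   ] [ 0.51997428  0.64171767  1.77644175 -0.86913604  0.50244174 -0.04615841] 0.2866656080870785
```

View pics/side9c.png

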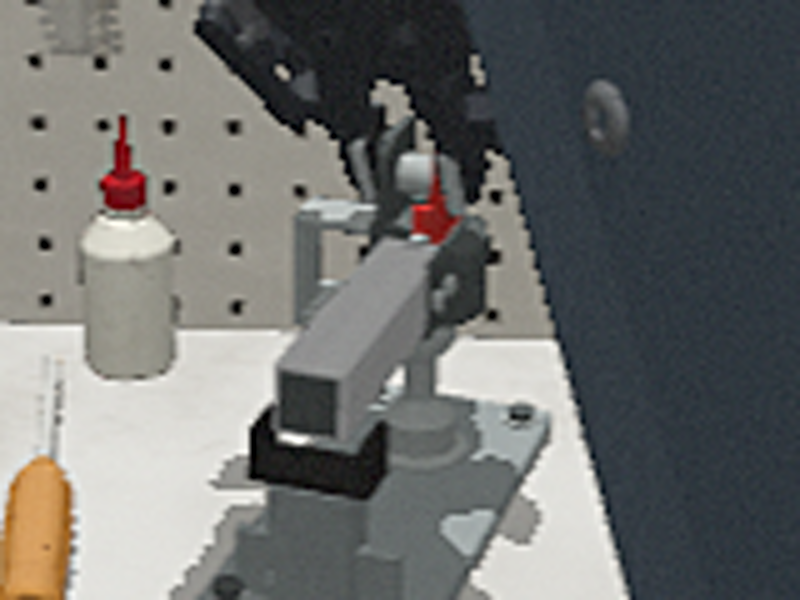

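Request:
move_arm(
  deltas=[10,-3.5,-2,0,0,0,0,10,-5,-2.9,0,0,0,0,10,-5,-2.9,0,0,0,0,10,-5,-2.9,0,0,0,0,10,-5,-2.9,0,0,0,0,10,-5,-1.5,0,0,0,0,10,-5,-1.5,0,0,0,0,10,-5,-1.5,0,0,0,0,10,-5,-1.5,0,0,0,0,10,-5,-1.5,0,0,0,0],
)

```text
t: 15.5
tcp_pos: [0.539, 0.3175, 0.1728]
tool_rot: [-0.561, 0.434, 0.263, 0.654]
force: [-0.3, -0.9, -4.4]
finger_gap: 0.281
```

Request:
move_arm(
  deltas=[10,-4,-1.5,0,0,0,0,10,-3,-1.5,0,0,0,0,10,0,0,0,0,0,0,10,0,0,0,0,0,0,10,0,0,0,0,0,0,10,0,0,0,0,0,0],
)

```text
t: 16.1
tcp_pos: [0.5382, 0.3177, 0.1797]
tool_rot: [-0.561, 0.434, 0.263, 0.654]
force: [-0.3, 0.3, -4.3]
finger_gap: 0.284
```

Run:
```python
from plan import *
from ov import ov
s=manip.sense();print(s['force'],s['tcp_pos'],s['q'],s['finger_gap'])
dp=s['tcp_pos']-np.array([.5459,.3161,.1017]); print(dp)
snap('top','topA');snap('side','sideA')
b=B+dp
ov('topA','topAc',*b,-15.6,(270,135,420,260),5,20); ov('sideA','sideAc',*b,-15.6,(260,110,420,230),5,20)
s=load('sideA')
```

```text
[-0.29229919  0.33612767 -4.25223934] [0.53819861 0.31768706 0.17968523] [ 0.53102305  0.53910477  1.74746279 -0.71609849  0.597762   -0.21598075] 0.2844570847624183
[-0.00770139  0.00158706  0.07798523]
```

View pics/topAc.png

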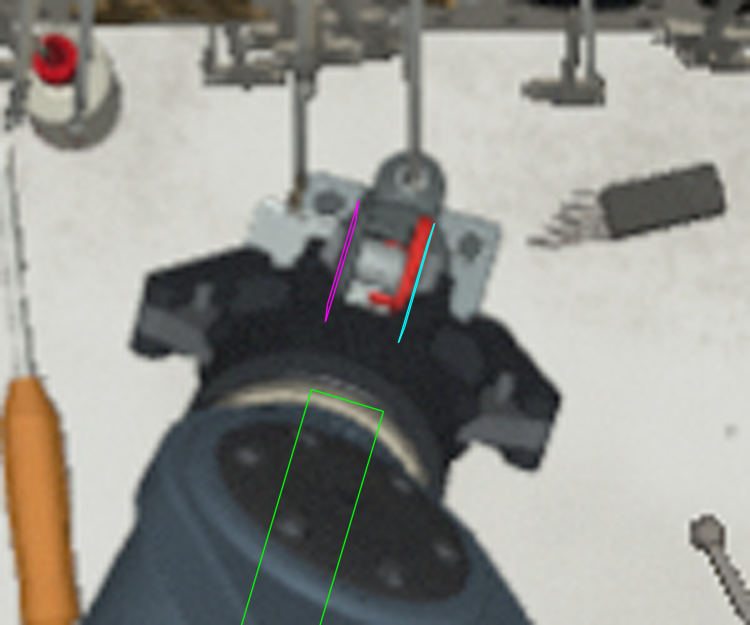

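View pics/sideAc.png

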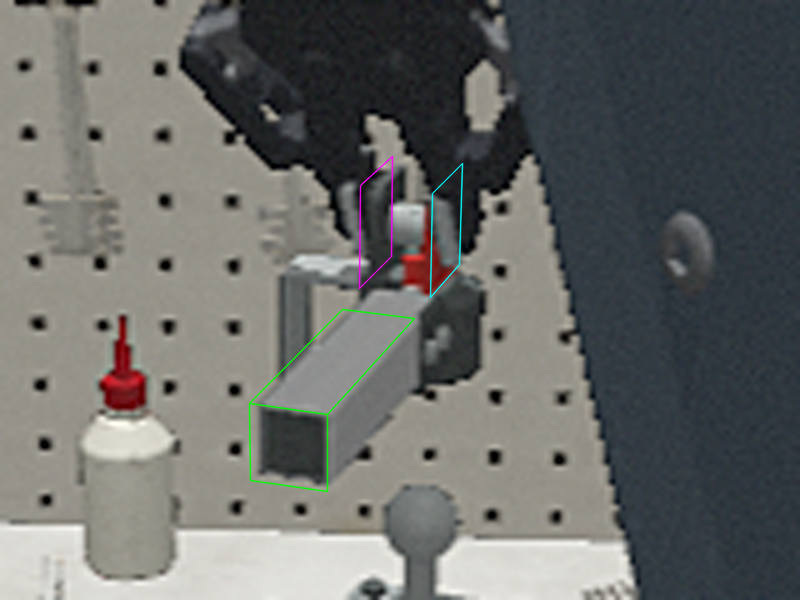

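The tongue hangs level about 78 mm up with the ball clear below it. The jaw reading is about 24 to 25 mm, the same as at the stop, and the other objects haven't moved. I'm handing the job in.

Run:
```python
from h import *
print(manip.sense()['tcp_pos'],manip.sense()['qd'].round(3)); print(job.sign_off())
```

```text
[0.53827719 0.31773982 0.17976783] [ 0.    -0.002 -0.001  0.     0.    -0.   ]
the job is handed in; nothing more can be done
None
```

The latch is proved and the job is handed in at about 16 s of the 48 s allowed. I could not read the fork force, latch travel or tongue height directly, so these figures come from the wrist force, the jaw opening and the pictures.

- **Tug:** I took the tongue by its tube. The first pull slipped in the pads at about 10 N, so I raised the grip to 120 N and tipped the tool slightly nose-up. The pull then held at about 19–21 N for over 0.6 s, which is roughly 15 N on the fork after the tongue's weight. I set it back down, and the pictures show it in its original place.
- **Squeeze:** The red finger touched first and rolled the tongue a few degrees, so I shifted the gripper toward the red side until both plates were held. I then closed to about 25 mm, taken as the stop, for over 0.4 s while the tongue was pressed down on the ball.
- **Lift:** The tongue was held level about 78 mm above its seat and about 8 mm sideways of it, with the latch still squeezed at 60 N grip. The wrist force was steady at about 4.3 N, just the tongue's weight. The ball was clear below it, and nothing else appeared to have moved.

**Joint 4 limit:** before the squeeze, joint 4 read -1.4302 against its limit of -1.43. I immediately reduced the tool tilt from 40° to about 30°. If the range is judged that strictly, this could count as passing it.

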